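# Weigh a tote of fixings on its spring scale

## Robot

A 6-joint arm with a two-finger parallel gripper is mounted at the origin on the work surface. World frame = base frame: x ahead of the robot, y to its left, z up, the work surface at z = 0. Lengths are in m, angles in rad, forces in N, time in s.
With the tool pointing down it reaches from about 0.3 to 0.775 m from the base axis. Payload 14.6 kg.
Tool frame: the origin (TCP) lies at the very end of the fingers, on their centre line; the grasp point (between the pads) lies 19 mm behind it (pinch_z is the distance from the TCP to the grasp point, in m); z points along the fingers, y is the direction in which the jaws open and shut (so a half turn about z gives the same grasp; the last joint's range is limited). The gripper opens to 94 mm and grips with 3 to 60 N. Pads are 16 mm wide; open, the fingers measure 119 mm over their backs; the gripper's body (75 mm by 177 mm) begins 78 mm behind the grasp point.
Start: joints at [-1.254, 0.3, 1.521, -0, 1.321, -0.067], TCP at [0.206, -0.51, 0.205] pointing down, gripper open.
Joint ranges: [-3.03, 3.03], [-0.79, 2.21], [0.23, 2.52], [-1.04, 4.18], [0, 3.07], [-2.55, 2.55]. Speed limits (rad/s): [2.22, 2.22, 2.57, 3.14, 3.14, 3.14].

## Interface

Orientations are given as [roll, pitch, yaw] about the fixed x, y, z axes, in that order (R = Rz(yaw) Ry(pitch) Rx(roll)).
In Python, from station import get_obs, camera, hand_in, pinch_z gives the robot as it stands.
- The arm moves only by the tool servo_tool, never from a script. Its argument "moves" is a list that holds one entry, the list of rows, each a list of 7 numbers: the turn, a rotation vector about the tool's x, y, z normalised to -1 to 1, where 1 is pi/2 rad, then the shift along the tool's x, y, z normalised to -1 to 1, where 1 is 500 mm, then the closure, from 0 (fully open) to 1 (shut). In form: [[[rx, ry, rz, x, y, z, hand], ...]]. A call has 1 to 12 rows; each row is the pose to reach, as a shift and turn from the pose measured when the call began, along the tool's axes at that moment; what a row does not reach only later rows make up. A row lasts 1/12 s, in which the tool goes at most 41.7 mm and 7.16 degrees, less where a joint would pass 70% of its speed; a pose out of reach is approached as far as the arm can. A call with a number of a shift or a turn outside -1 to 1 is refused whole. A call with a gripper value outside its range is refused whole. The fingers move at their own pace and stop on an object; "squeeze" is the grip in N (left out, the last holds). Time passes only in rows, so rows that repeat a pose let the fingers close. It gives the time, the measured TCP pose, the force and the opening at its end, in the units of the state.
- get_obs(): the state, without advancing time (a new reading comes with each control period).
- camera(name): name is "scene" or "top" or "wrist"; returns a dict with "color" (420x560x3 uint8, red, green, blue), "intrinsics" (3x3 intrinsics, pixels), "rvec" (rotation vector, rad) and "tvec" (3), from world to camera coordinates, as OpenCV has them. Camera axes: x right, y down, z forward; pixel columns grow to the right and rows downward; lengths in m; the calibration is good to about 2 mm. A picture is of the moment at which its call begins. There is no depth.
- hand_in(): hands the job in, once; it reports no verdict.
The state is a dict: "time_s": time; "qpos": joint angles; "joint_vel": joint speeds; "tau": joint torques, N m; "ee_pos": TCP position; "eef_rot": TCP orientation; "force": force on the tool from outside, world axes, zero at the start; "moment": the same for the moment, N m; "grip_width": finger opening in m.
Only numpy, scipy, OpenCV 4.12 (cv2) and the standard library are available. Lean on these libraries where they do the work, as an engineer would, in place of code of your own. Each camera call takes 0.05 s, during which the arm holds its last target.

## Task

Weigh the plywood tote of fixings on its built-in spring scale: draw the T-handle straight up to the first ring mark (25 mm out) and pause there a good second with the tote still standing on the drilling bench, then raise it until the whole tote hangs at least 50 mm clear above the bench. Finish while still holding it there by the handle, level and still; keep the tote upright throughout and leave the jar, the pine offcut and the screwdriver where they are.

Things in the scene. Friction and masses are not known exactly. Their poses are not given: they have to be found in the camera images.
- tote: Open plywood tote, 120 mm along its own x, 170 mm along its own y, 60 mm high, holding steel bolts; loose, about 0.5 to 0.9 kg (varies), standing on the bench. Origin: centre of its underside; z up. An aluminium scale tube (26 mm diameter, 30 mm over its collar) rises from its centre to 105 mm above the underside; the T-handle comes out of the tube's top.
- grip (a point): Centre of the T-handle's wooden crossbar: 14 mm wide along its own x, 90 mm long along its own y (same axes as the tote), 14 mm high; 145 mm above the tote's underside when the gauge is in. Under its middle is a steel rod of 8 mm diameter going down into the scale tube, whose top is 40 mm below this point at rest. Pinch the bar from above across its 14 mm width, in the middle.
- gauge (a joint): How far the T-handle is drawn up out of the scale tube, m: 0 = fully in (start), at most 0.085. A spring of 120 N/m (damped, 9 N s/m) pulls it back in; it does not latch. The rod has dark rings that come level with the tube's top at 0.025 (first mark), 0.050 and 0.075. At the first mark the tote still stands; hanging freely the tote draws it out 0.042 to 0.073 by its weight. Tote height gained = handle height gained minus this value.
- bench_top (a point): Centre of the top face of the drilling bench: a pine plate 240 mm (its x) by 540 mm (its y) on two battens, fixed to the table, top 50 mm above the table, peppered with drill holes.
- bench: The same drilling bench; origin at table level under its centre.
- jar_mid (a point): Centre of a clear lidded round jar, 52 mm diameter, 75 mm high, standing near one end of the bench: leave alone.
- offcut_mid (a point): Centre of a pine offcut 90 x 45 x 38 mm lying near the other end of the bench: leave alone.
- driver: Screwdriver with grey handle lying on the table to the left of the bench: leave alone.
Mind the look-alikes: they are no part of the job. There is more than one size of the tote; the one meant has the size given above.

How it is judged:
On the way, in this order (a step that is already met when the one before it is completed fails the run):
1. the handle is drawn to the first ring and paused there, the tote still standing on the bench (value of joint gauge between 0.017 and 0.033 m and velocity of joint gauge between -0.012 and 0.012 m/s and height (world z) of tote below 0.053 m and angle between tote's own z axis and vertical below 0.05 rad), for 0.6 s.
2. the tote hangs from the handle, clear of the bench (height (world z) of tote above 0.09 m and value of joint gauge above 0.036 m and contact force between tote and bench below 0.1 N), for 0.2 s.
At the end, for the whole second after the job is handed in: Tote held by its handle and hanging: underside at least 40 mm above the bench top, gauge out 36 to 81 mm by its weight, level within 0.08 rad, still (under 20 mm/s, 0.12 rad/s; gauge under 15 mm/s); jar, offcut, screwdriver within 20 mm of their start (all of step 2 and value of joint gauge below 0.081 m and velocity of joint gauge between -0.015 and 0.015 m/s and contact force between the fingers and tote above 2 N and angle between tote's own z axis and vertical below 0.08 rad and linear speed of tote below 0.02 m/s and angular speed of tote below 0.12 rad/s and distance of each of jar_mid, offcut_mid, driver from where it was at the start of the episode below 0.02 m); the arm keeps its last pose, push and grip.
It fails at once if the tote is tipped by more than 0.3 rad (angle between tote's own z axis and vertical above 0.3 rad).
It fails at once if the jar, the offcut or the screwdriver is disturbed (over 25 mm) (distance of any of jar_mid, offcut_mid, driver from where it was at the start of the episode above 0.025 m).
It also fails if it takes over 40 s, if anything falls off the work surface, if the arm or the gripper's body presses on something with over 40 N, if the wrist force passes 120 N, or if a joint passes its speed limit or range.

## Working session

There is one attempt and no reset: what is moved stays moved. The work goes in short steps, Python scripts to look and compute and a tool call to move; the robot and the scene stay as the last step left them, time stands still between calls to the robot, and variables do not carry over. Pictures are saved under pics/ and viewed, and the job is handed in when it is done.

Besides the shell and the picture viewer there is one more tool, called as name(argument=value, ...), one argument or row to a line, values as JSON. servo_tool: Moves the arm, as the interface text tells. Scaled input: -1 to 1 covers 500 mm each way for a shift and pi/2 rad each way for a turn. Its arguments: {"type":"object","properties":{"moves":{"type":"array"},"squeeze":{"type":"number"}},"required":["moves"]}

```bash
ls; mkdir -p pics
python3 - <<'E'
from station import *
import cv2,numpy as np,pickle
o=get_obs(); print(o, pinch_z)
d={}
for n in("scene","top"):
    c=camera(n); d[n]=c; cv2.imwrite(f"pics/{n}0.png",cv2.cvtColor(c["color"],cv2.COLOR_RGB2BGR)); print(n,c["intrinsics"],c["rvec"],c["tvec"])
pickle.dump(d,open("c0.pkl","wb"))
E
```

```text
pics
{'time_s': 0.0, 'qpos': array([-1.25361002e+00,  3.00445169e-01,  1.52157160e+00, -1.21918764e-05,
        1.32066827e+00, -6.65840191e-02]), 'joint_vel': array([ 1.41852842e-03, -1.44521167e-04, -3.29215732e-05, -1.16584581e-03,
        1.17356443e-04, -1.34148229e-03]), 'tau': array([-5.46589145e-04, -5.31802046e+01, -3.52736986e+01,  7.07854866e-02,
        2.43411813e-02, -9.38010339e-05]), 'ee_pos': array([ 0.20585474, -0.50975331,  0.20490456]), 'eef_rot': array([-3.14050191e+00, -6.08983504e-05,  3.83773318e-01]), 'force': array([0.17730333, 0.59311085, 0.03413442]), 'moment': array([ 0.00501459, -0.00224336, -0.05824629]), 'grip_width': 0.0939492258115977} 0.0188
scene [[470.94186076   0.         272.82052487]
 [  0.         470.94186076 208.40634377]
 [  0.           0.           1.        ]] [ 1.49485925  2.01699606 -0.87857655] [ 0.04369151 -0.31241008  1.96640528]
top [[507.80107249   0.         280.89701147]
 [  0.         507.80107249 202.7494184 ]
 [  0.           0.           1.        ]] [ 2.21046546 -2.15271785  0.11777233] [0.13711291 0.63716046 1.31213101]
```

View pics/scene0.png

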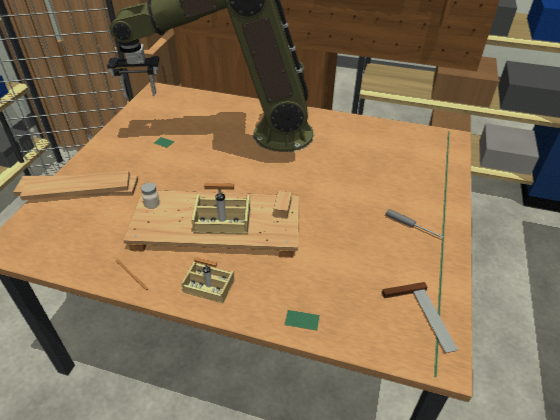

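View pics/top0.png

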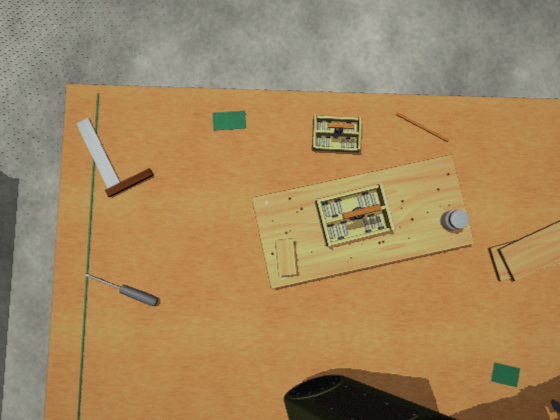

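The big tote stands on the bench, at about (355,214) in the top view. The jar is at (455,219), the offcut at (286,258) and the driver at (138,293). The small tote at (337,134) is the look-alike. I'll zoom in next.

Run:
```python
import pickle,cv2
d=pickle.load(open("c0.pkl","rb"))
t=d["top"]["color"][170:260,300:410]; cv2.imwrite("pics/topz.png",cv2.cvtColor(cv2.resize(t,None,fx=6,fy=6,interpolation=cv2.INTER_CUBIC),cv2.COLOR_RGB2BGR))
t=d["scene"]["color"][170:250,180:290]; cv2.imwrite("pics/scenez.png",cv2.cvtColor(cv2.resize(t,None,fx=7,fy=7,interpolation=cv2.INTER_CUBIC),cv2.COLOR_RGB2BGR))
```

```text
(no output)
```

View pics/topz.png

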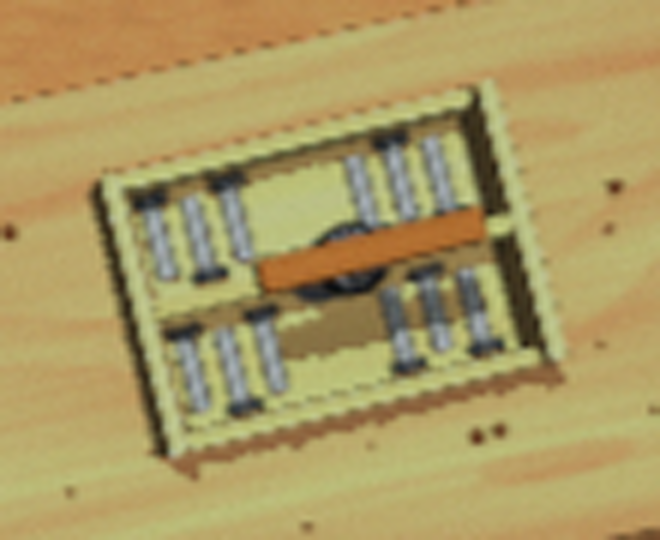

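View pics/scenez.png

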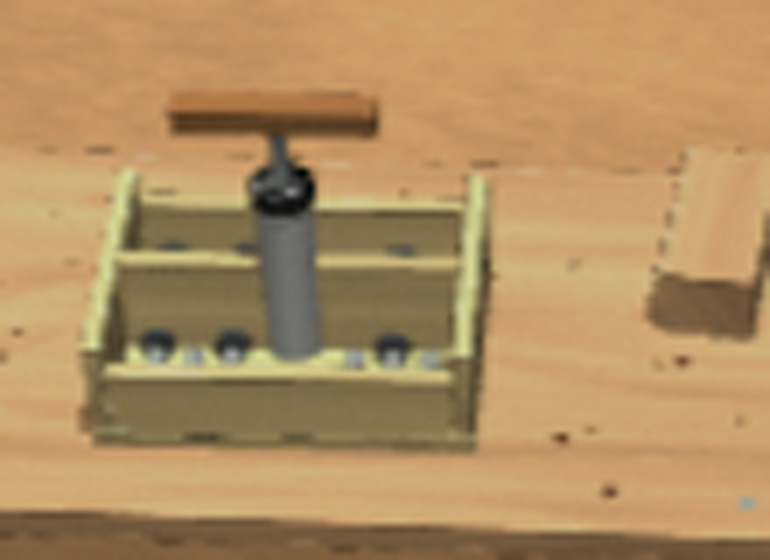

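```bash
cat > h.py <<'E'
import cv2,numpy as np
def back(c,uv,z):
    R=cv2.Rodrigues(np.array(c["rvec"],float))[0];t=np.array(c["tvec"]).reshape(3)
    C=-R.T@t; d=R.T@np.linalg.inv(c["intrinsics"])@np.array([uv[0],uv[1],1.]); return C+d*(z-C[2])/d[2]
def proj(c,P):
    return cv2.projectPoints(np.array(P,float).reshape(-1,3),np.array(c["rvec"]),np.array(c["tvec"]),np.array(c["intrinsics"]),None)[0].reshape(-1,2)
E
python3 - <<'E'
import pickle;from h import *
d=pickle.load(open("c0.pkl","rb"))
T=d["top"];S=d["scene"]
f=lambda u,v:((u+.5)/6-.5+300,(v+.5)/6-.5+170)
bar=[back(T,f(*p),.202) for p in[(258,263),(478,208),(487,237),(264,292)]]
rim=[back(T,f(*p),.11) for p in[(103,180),(488,82),(563,357),(175,457)]]
for q in(bar,rim):
    q=np.array(q);print(q.round(4),q.mean(0).round(4))
    a=(q[0]-q[1])+(q[3]-q[2]);print("long yaw",np.arctan2(a[1],a[0]), [np.linalg.norm(q[i]-q[i-1]).round(3) for i in range(4)])
g=lambda u,v:((u+.5)/7-.5+180,(v+.5)/7-.5+170)
q=np.array([back(S,g(*p),.202) for p in[(172,92),(378,97),(375,112),(172,112)]]);print(q.round(4),q.mean(0))
print(back(T,(455,219),.125),back(T,(286,240),.088))
E
```

```text
[[ 0.5965  0.0143  0.202 ]
 [ 0.6199 -0.07    0.202 ]
 [ 0.6089 -0.0735  0.202 ]
 [ 0.5855  0.0118  0.202 ]] [ 0.6027 -0.0294  0.202 ]
long yaw 1.84018694559882 [np.float64(0.011), np.float64(0.087), np.float64(0.012), np.float64(0.089)]
[[ 0.636   0.0664  0.11  ]
 [ 0.6814 -0.0931  0.11  ]
 [ 0.5679 -0.125   0.11  ]
 [ 0.5227  0.0346  0.11  ]] [ 0.602  -0.0293  0.11  ]
long yaw 1.847383658804486 [np.float64(0.118), np.float64(0.166), np.float64(0.118), np.float64(0.166)]
[[ 0.612  -0.0759  0.202 ]
 [ 0.5893  0.0098  0.202 ]
 [ 0.599   0.0121  0.202 ]
 [ 0.6243 -0.0707  0.202 ]] [ 0.60615396 -0.03118035  0.202     ]
[ 0.59594734 -0.27296858  0.125     ] [0.53446561 0.13962494 0.088     ]
```

servo_tool(
  moves=[
    [[0, 0, -0.1, 0.06, -0.03, -0.07, 0], [0, 0, -0.2, 0.14, -0.08, -0.14, 0], [0, 0, -0.26, 0.21, -0.11, -0.19, 0], [0, 0, -0.33, 0.28, -0.15, -0.19, 0], [0, 0, -0.4, 0.35, -0.19, -0.19, 0], [0, 0, -0.47, 0.42, -0.23, -0.19, 0], [0, 0, -0.54, 0.49, -0.27, -0.19, 0], [0, 0, -0.61, 0.56, -0.31, -0.19, 0], [0, 0, -0.68, 0.63, -0.35, -0.19, 0], [0, 0, -0.75, 0.7, -0.38, -0.19, 0], [0, 0, -0.82, 0.77, -0.42, -0.19, 0], [0, 0, -0.82, 0.77, -0.42, -0.19, 0]],
  ],
)

```text
time_s: 1.1
ee_pos: [0.4865, -0.167, 0.2997]
eef_rot: [-3.141, -0.002, 1.682]
force: [0.0, -0.4, 0.4]
grip_width: 0.0941
```

```bash
cat >> h.py <<'E'
from scipy.spatial.transform import Rotation as Ro
def move(o,p,yaw):
    R=Ro.from_euler('xyz',o["eef_rot"]); T=Ro.from_euler('xyz',[np.pi,0,yaw])
    print("turn",((R.inv()*T).as_rotvec()/(np.pi/2)).round(4),"shift",(R.inv().apply(np.array(p)-o["ee_pos"])/.5).round(4))
E
python3 - <<'E'
from station import *;from h import *
o=get_obs();print(o["time_s"],o["ee_pos"],o["eef_rot"],o["force"])
move(o,[.6025,-.0295,.30],1.845)
E
```

```text
1.1 [ 0.4864952  -0.16701018  0.29970814] [-3.14110679e+00 -2.04812107e-03  1.68226715e+00] [ 0.00213316 -0.39127305  0.35381436]
turn [-0.0002 -0.0013 -0.1036] shift [ 2.475e-01  2.612e-01 -2.000e-04]
```

servo_tool(
  moves=[
    [[0, 0, -0.05, 0.06, 0.065, 0, 0], [0, 0, -0.104, 0.12, 0.13, 0, 0], [0, 0, -0.104, 0.18, 0.19, 0, 0], [0, 0, -0.104, 0.247, 0.261, 0, 0], [0, 0, -0.104, 0.247, 0.261, 0, 0], [0, 0, -0.104, 0.247, 0.261, 0, 0]],
  ],
)

```text
time_s: 1.6
ee_pos: [0.6038, -0.027, 0.2984]
eef_rot: [-3.14, -0.003, 1.848]
force: [0.4, -0.2, -0.1]
grip_width: 0.094
```

Run:
```python
from station import *;from h import *;import pickle
o=get_obs();print(o["time_s"],o["ee_pos"],o["eef_rot"],o["force"])
c=camera("wrist");pickle.dump((o,c),open("w1.pkl","wb"))
im=cv2.cvtColor(c["color"],cv2.COLOR_RGB2BGR)
cv2.imwrite("pics/w1.png",im)
y=np.array([-np.sin(.274),np.cos(.274),0]);x=np.array([np.cos(.274),np.sin(.274),0]);p=np.array([.6025,-.0295,.202])
print(proj(c,[p+a*.007*x+b*.045*y for a,b in[(1,1),(1,-1),(-1,-1),(-1,1)]]))
```

```text
1.6 [ 0.60375977 -0.02696068  0.29843247] [-3.13975833 -0.00317731  1.84829475] [ 0.38376473 -0.19431857 -0.05829261]
[[287.50008202 159.32493276]
 [286.75006689 254.40192102]
 [272.06172344 254.33410763]
 [271.67652536 159.25838676]]
```

View pics/w1.png

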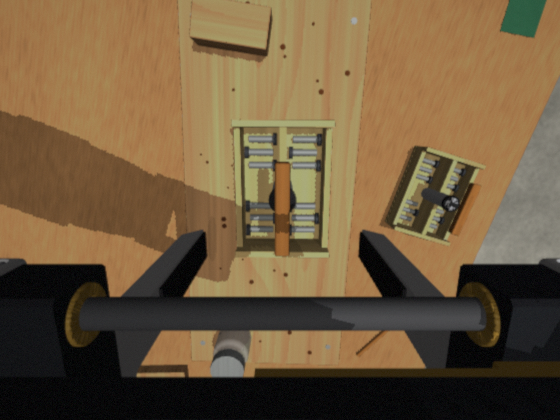

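The bar is at columns 276–290, rows 162–256. That is about 3 mm further along the tote's +x than the top view gave, and it agrees with the scene view. I'll descend partway and check again.

Run:
```python
from station import *;from h import *
o=get_obs();print(o["time_s"],o["ee_pos"])
move(o,[.6055,-.0305,.235],1.845)
```

```text
1.65 [ 0.6028288  -0.02864396  0.29875301]
turn [-0.0011 -0.0017  0.0015] shift [-0.0054  0.0044  0.1275]
```

servo_tool(
  moves=[
    [[-0.001, -0.002, 0.0015, -0.005, 0.004, 0.04, 0], [-0.001, -0.002, 0.0015, -0.005, 0.004, 0.09, 0], [-0.001, -0.002, 0.0015, -0.005, 0.004, 0.127, 0], [-0.001, -0.002, 0.0015, -0.005, 0.004, 0.127, 0], [-0.001, -0.002, 0.0015, -0.005, 0.004, 0.127, 0], [-0.001, -0.002, 0.0015, -0.005, 0.004, 0.127, 0]],
  ],
)

```text
time_s: 2.15
ee_pos: [0.6054, -0.0312, 0.237]
eef_rot: [3.14, 0.001, 1.844]
force: [0.0, -0.5, 0.5]
grip_width: 0.0941
```

Run:
```python
from station import *;from h import *;import pickle
o=get_obs();print(o["time_s"],o["ee_pos"],o["eef_rot"])
c=camera("wrist");pickle.dump((o,c),open("w2.pkl","wb"))
im=cv2.cvtColor(c["color"],cv2.COLOR_RGB2BGR)
y=np.array([-np.sin(.274),np.cos(.274),0]);x=np.array([np.cos(.274),np.sin(.274),0]);p=np.array([.6055,-.0305,.202])
q=proj(c,[p+a*.007*x+b*.045*y for a,b in[(1,1),(1,-1),(-1,-1),(-1,1)]]);print(q)
cv2.imwrite("pics/w2.png",im)
m=cv2.inRange(cv2.cvtColor(im,cv2.COLOR_BGR2HSV),(5,150,90),(15,255,255));m[:, :200]=0;m[:,360:]=0
n,l,s,ce=cv2.connectedComponentsWithStats(m)
for i in range(1,n):
    if s[i,4]>200:print(s[i],ce[i])
move(get_obs(),[.6055,-.0305,.176],1.845)
```

```text
2.15 [ 0.60544029 -0.03116941  0.23700081] [3.13998326e+00 1.27178847e-03 1.84389960e+00]
[[291.45235472 163.14962857]
 [290.66129562 282.33360075]
 [272.18552623 282.35036266]
 [271.10721555 163.16096585]]
[ 272  165   19  117 1998] [280.85835836 221.15865866]
turn [ 0.0013  0.0009 -0.0006] shift [ 1.200e-03 -1.000e-04  1.222e-01]
```

View pics/w2.png

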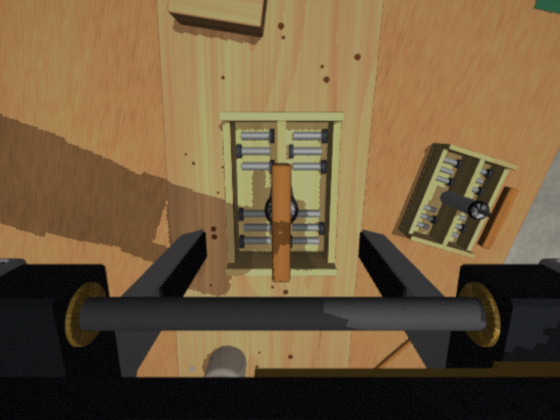

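The prediction matches within a pixel: the bar is at columns 272–291, rows 165–282. Next I descend to grasp height, still open.

servo_tool(
  moves=[
    [[0.001, 0.001, 0, 0.001, 0, 0.03, 0], [0.001, 0.001, 0, 0.001, 0, 0.06, 0], [0.001, 0.001, 0, 0.001, 0, 0.09, 0], [0.001, 0.001, 0, 0.001, 0, 0.115, 0], [0.001, 0.001, 0, 0.001, 0, 0.122, 0], [0.001, 0.001, 0, 0.001, 0, 0.122, 0], [0.001, 0.001, 0, 0.001, 0, 0.122, 0]],
  ],
)

```text
time_s: 2.78
ee_pos: [0.606, -0.0307, 0.1775]
eef_rot: [3.14, 0.0, 1.844]
force: [0.0, 0.0, 0.3]
grip_width: 0.094
```

Run:
```python
from station import *;from h import *
o=get_obs();print(o["time_s"],o["ee_pos"],o["eef_rot"],o["force"],o["moment"])
move(o,[.6055,-.0305,.176],1.845)
```

```text
2.7833 [ 0.60603269 -0.03070733  0.17747114] [3.13957174e+00 4.27014329e-04 1.84403690e+00] [0.00769075 0.04707577 0.27448028] [-0.0081137  -0.08182979 -0.05102568]
turn [ 0.0013  0.0003 -0.0006] shift [ 0.0007 -0.0009  0.0029]
```

servo_tool(
  moves=[
    [[0, 0, 0, 0, 0, 0.002, 0.5], [0, 0, 0, 0, 0, 0.002, 0.7], [0, 0, 0, 0, 0, 0.002, 0.8], [0, 0, 0, 0, 0, 0.002, 1], [0, 0, 0, 0, 0, 0.002, 1], [0, 0, 0, 0, 0, 0.002, 1], [0, 0, 0, 0, 0, 0.002, 1], [0, 0, 0, 0, 0, 0.002, 1], [0, 0, 0, 0, 0, 0.002, 1]],
  ],
  squeeze=30,
)

```text
time_s: 3.53
ee_pos: [0.606, -0.0307, 0.1765]
eef_rot: [3.14, 0.0, 1.844]
force: [0.1, 0.1, -0.1]
grip_width: 0.0372
```

Run:
```python
from station import *;from h import *
o=get_obs();print(o["time_s"],o["ee_pos"],o["eef_rot"],o["force"],o["moment"],o["grip_width"])
c=camera("scene");cv2.imwrite("pics/s2.png",cv2.cvtColor(cv2.resize(c["color"][120:260,140:320],None,fx=4,fy=4,interpolation=cv2.INTER_CUBIC),cv2.COLOR_RGB2BGR))
print(get_obs()["ee_pos"])
```

```text
3.5333 [ 0.60603319 -0.03071031  0.17647456] [3.13961463e+00 4.02843600e-04 1.84401479e+00] [ 0.08163929  0.12765659 -0.13618048] [-0.05984533 -0.06197475 -0.00412983] 0.037205714058824974
[ 0.60602078 -0.03072702  0.17646743]
```

View pics/s2.png

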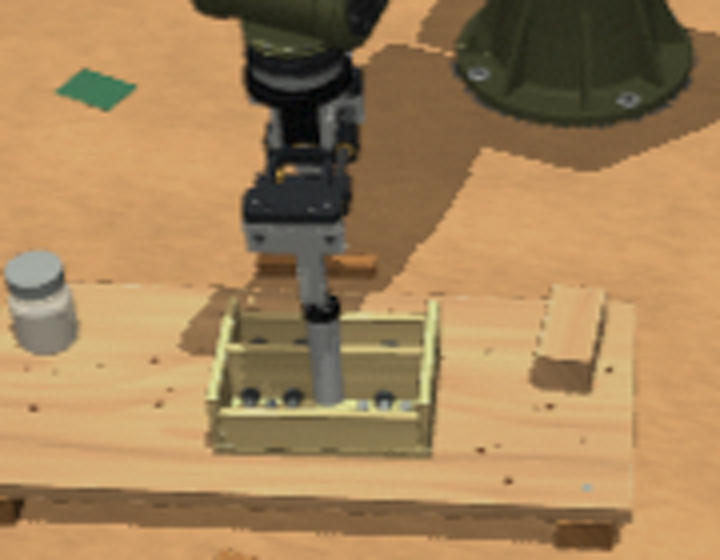

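The fingers are still closing (37 mm open), so I'll hold until they stop.

servo_tool(
  moves=[
    [[0, 0, 0, 0, 0, 0, 1], [0, 0, 0, 0, 0, 0, 1], [0, 0, 0, 0, 0, 0, 1], [0, 0, 0, 0, 0, 0, 1], [0, 0, 0, 0, 0, 0, 1], [0, 0, 0, 0, 0, 0, 1]],
  ],
  squeeze=30,
)

```text
time_s: 4.08
ee_pos: [0.6058, -0.0308, 0.1764]
eef_rot: [3.14, 0.0, 1.844]
force: [-4.9, -1.3, 1.1]
grip_width: 0.0134
```

Run:
```python
from station import *;from h import *
o=get_obs();print(o["time_s"],o["ee_pos"],o["eef_rot"],o["force"],o["moment"],o["grip_width"])
```

```text
4.0833 [ 0.60578614 -0.0307891   0.17643675] [3.14030457e+00 3.57273135e-04 1.84399705e+00] [-4.8504214  -1.28707199  1.11210311] [-0.23215992  0.83230041 -0.0552457 ] 0.013387012382163641
```

servo_tool(
  moves=[
    [[0, 0, 0, 0, 0, 0, 1], [0, 0, 0, 0, 0, 0, 1], [0, 0, 0, 0, 0, 0, 1], [0, 0, 0, 0, 0, 0, 1]],
  ],
)

```text
time_s: 4.42
ee_pos: [0.6057, -0.0308, 0.1765]
eef_rot: [3.14, 0.0, 1.844]
force: [-4.4, -0.8, 1.4]
grip_width: 0.0136
```

Run:
```python
from station import *;from h import *
o=get_obs();print(o["time_s"],o["ee_pos"],o["eef_rot"],o["force"],o["moment"],o["grip_width"])
c=camera("scene");cv2.imwrite("pics/s3.png",cv2.cvtColor(cv2.resize(c["color"][120:260,140:320],None,fx=4,fy=4,interpolation=cv2.INTER_CUBIC),cv2.COLOR_RGB2BGR))
c=camera("wrist");cv2.imwrite("pics/w3.png",cv2.cvtColor(c["color"],cv2.COLOR_RGB2BGR))
```

```text
4.4167 [ 0.60574584 -0.0308115   0.17646684] [3.14034175e+00 3.61117306e-04 1.84392546e+00] [-4.44030359 -0.82550843  1.42978634] [-0.21138549  0.76946297 -0.02368214] 0.013586091198798545
```

View pics/s3.png

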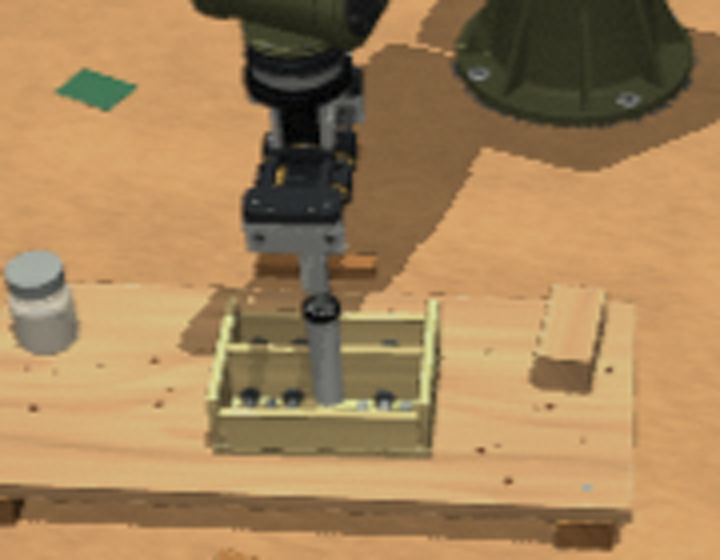

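View pics/w3.png

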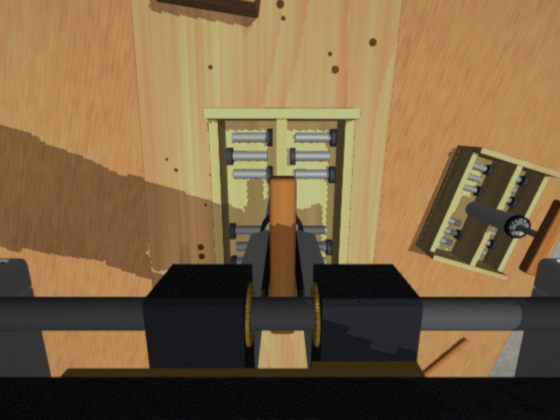

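The bar is held at its middle, but there is a 4.5 N sideways load along tool -y. I'll ease the tool that way by a millimetre.

servo_tool(
  moves=[
    [[0, 0, 0, 0, -0.001, 0, 1], [0, 0, 0, 0, -0.002, 0, 1], [0, 0, 0, 0, -0.002, 0, 1], [0, 0, 0, 0, -0.002, 0, 1]],
  ],
)

```text
time_s: 4.85
ee_pos: [0.6049, -0.031, 0.1764]
eef_rot: [3.14, 0.0, 1.844]
force: [-2.3, -0.9, -0.6]
grip_width: 0.0136
```

Run:
```python
from station import *;from h import *
o=get_obs();print(o["time_s"],o["ee_pos"],o["eef_rot"],o["force"],o["moment"],o["grip_width"])
```

```text
4.85 [ 0.6049026  -0.03104839  0.1764297 ] [3.14002882e+00 3.75179573e-04 1.84392455e+00] [-2.26486368 -0.92881421 -0.59794145] [-0.10900257  0.17225442 -0.11874602] 0.01362923286206469
```

servo_tool(
  moves=[
    [[0, 0, 0, 0, -0.001, 0, 1], [0, 0, 0, 0, -0.0015, 0, 1], [0, 0, 0, 0, -0.0015, 0, 1], [0, 0, 0, 0, -0.0015, 0, 1]],
  ],
)

```text
time_s: 5.18
ee_pos: [0.6044, -0.0312, 0.1766]
eef_rot: [3.139, 0.001, 1.844]
force: [-0.1, -0.1, -0.3]
grip_width: 0.014
```

Run:
```python
from station import *;from h import *
o=get_obs();print(o["time_s"],o["ee_pos"],o["eef_rot"],o["force"],o["moment"],o["grip_width"])
```

```text
5.1833 [ 0.60444393 -0.03117163  0.17656598] [3.13919212e+00 5.12932866e-04 1.84400838e+00] [-0.09903897 -0.11682692 -0.28001648] [ 0.07796003 -0.40242256 -0.0642922 ] 0.0140396906916061
```

Side load is gone and the width reads 14.0 mm. Now I draw up 25 mm straight and hold.

servo_tool(
  moves=[
    [[0, 0, 0, 0, 0, -0.008, 1], [0, 0, 0, 0, 0, -0.016, 1], [0, 0, 0, 0, 0, -0.024, 1], [0, 0, 0, 0, 0, -0.032, 1], [0, 0, 0, 0, 0, -0.04, 1], [0, 0, 0, 0, 0, -0.047, 1], [0, 0, 0, 0, 0, -0.05, 1], [0, 0, 0, 0, 0, -0.05, 1], [0, 0, 0, 0, 0, -0.05, 1], [0, 0, 0, 0, 0, -0.05, 1]],
  ],
)

```text
time_s: 6.02
ee_pos: [0.6044, -0.0312, 0.2014]
eef_rot: [3.139, 0.0, 1.844]
force: [2.4, 0.0, -3.4]
grip_width: 0.0138
```

Run:
```python
from station import *;from h import *
o=get_obs();print(o["time_s"],o["ee_pos"],o["eef_rot"],o["force"],o["moment"],o["grip_width"])
c=camera("scene");cv2.imwrite("pics/s4.png",cv2.cvtColor(cv2.resize(c["color"][150:250,160:300],None,fx=5.5,fy=5.5,interpolation=cv2.INTER_CUBIC),cv2.COLOR_RGB2BGR))
```

```text
6.0167 [ 0.60438275 -0.03115886  0.20136134] [3.13926765e+00 4.51650830e-04 1.84399430e+00] [ 2.44568777  0.0421884  -3.41195759] [ 0.03818874 -0.66157029 -0.04823244] 0.013817285894459214
```

View pics/s4.png

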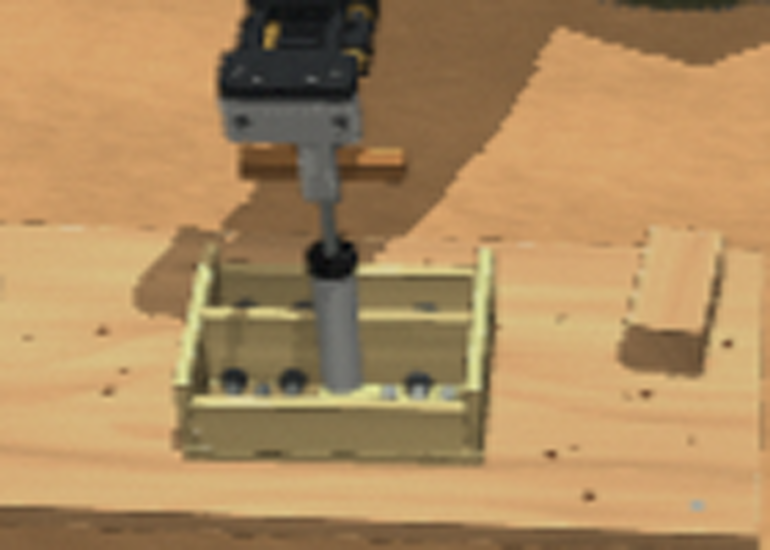

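The rod is out about 25 mm (Fz -3.4 N, where the spring alone gives 3.0 N) and the tote still stands. I'll ease half a millimetre back against the small side load and pause.

servo_tool(
  moves=[
    [[0, 0, 0, 0, 0.001, 0, 1], [0, 0, 0, 0, 0.001, 0, 1], [0, 0, 0, 0, 0.001, 0, 1], [0, 0, 0, 0, 0.001, 0, 1], [0, 0, 0, 0, 0.001, 0, 1], [0, 0, 0, 0, 0.001, 0, 1], [0, 0, 0, 0, 0.001, 0, 1], [0, 0, 0, 0, 0.001, 0, 1], [0, 0, 0, 0, 0.001, 0, 1], [0, 0, 0, 0, 0.001, 0, 1], [0, 0, 0, 0, 0.001, 0, 1], [0, 0, 0, 0, 0.001, 0, 1]],
  ],
)

```text
time_s: 7.07
ee_pos: [0.6049, -0.031, 0.2013]
eef_rot: [3.139, 0.0, 1.844]
force: [-0.8, -0.4, -3.7]
grip_width: 0.0138
```

Run:
```python
from station import *;from h import *
o=get_obs();print(o["time_s"],o["ee_pos"],o["eef_rot"],o["force"],o["moment"],o["grip_width"])
c=camera("wrist");cv2.imwrite("pics/w5.png",cv2.cvtColor(c["color"],cv2.COLOR_RGB2BGR))
```

```text
7.0667 [ 0.60486099 -0.03102961  0.20134715] [3.13934063e+00 4.59640059e-04 1.84404505e+00] [-0.75671968 -0.44792381 -3.72334086] [-0.13038404 -0.02476209 -0.028857  ] 0.013839621744797867
```

View pics/w5.png

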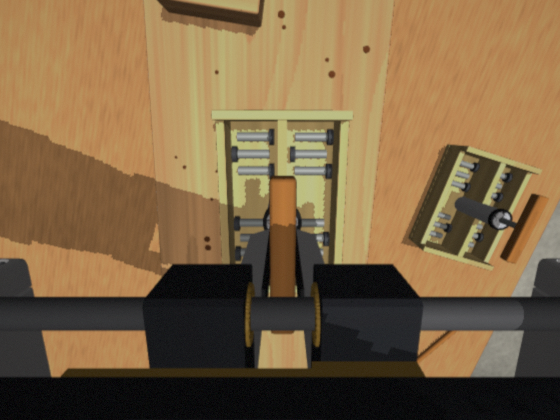

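Nothing slipped: the bar sits in the jaws as before, at rows 177–330, with Fz -3.7 N and little side load. I'll pause another half second, then raise slowly.

servo_tool(
  moves=[
    [[0, 0, 0, 0, 0, 0, 1], [0, 0, 0, 0, 0, 0, 1], [0, 0, 0, 0, 0, 0, 1], [0, 0, 0, 0, 0, 0, 1], [0, 0, 0, 0, 0, 0, 1], [0, 0, 0, 0, 0, 0, 1]],
  ],
  squeeze=40,
)

```text
time_s: 7.62
ee_pos: [0.6048, -0.031, 0.2013]
eef_rot: [3.139, 0.0, 1.844]
force: [-0.4, -0.6, -3.2]
grip_width: 0.0139
```

servo_tool(
  moves=[
    [[0, 0, 0, 0, 0, -0.005, 1], [0, 0, 0, 0, 0, -0.012, 1], [0, 0, 0, 0, 0, -0.02, 1], [0, 0, 0, 0, 0, -0.028, 1], [0, 0, 0, 0, 0, -0.036, 1], [0, 0, 0, 0, 0, -0.044, 1], [0, 0, 0, 0, 0, -0.052, 1], [0, 0, 0, 0, 0, -0.06, 1], [0, 0, 0, 0, 0, -0.068, 1], [0, 0, 0, 0, 0, -0.076, 1], [0, 0, 0, 0, 0, -0.084, 1], [0, 0, 0, 0, 0, -0.09, 1]],
  ],
)

```text
time_s: 8.62
ee_pos: [0.6048, -0.031, 0.2469]
eef_rot: [3.139, 0.001, 1.844]
force: [-0.4, -0.0, -7.2]
grip_width: 0.014
```

Run:
```python
from station import *;from h import *
o=get_obs();print(o["time_s"],o["ee_pos"],o["eef_rot"],o["force"],o["moment"],o["grip_width"])
```

```text
8.6167 [ 0.60478128 -0.03101962  0.24687553] [3.13913960e+00 5.44496606e-04 1.84407434e+00] [-0.36752851 -0.03167517 -7.15880422] [-0.01535813 -0.16361577 -0.0053605 ] 0.01396209048074367
```

servo_tool(
  moves=[
    [[0, 0, 0, 0, 0, -0.008, 1], [0, 0, 0, 0, 0, -0.02, 1], [0, 0, 0, 0, 0, -0.034, 1], [0, 0, 0, 0, 0, -0.048, 1], [0, 0, 0, 0, 0, -0.062, 1], [0, 0, 0, 0, 0, -0.076, 1], [0, 0, 0, 0, 0, -0.09, 1], [0, 0, 0, 0, 0, -0.104, 1], [0, 0, 0, 0, 0, -0.118, 1], [0, 0, 0, 0, 0, -0.132, 1], [0, 0, 0, 0, 0, -0.144, 1], [0, 0, 0, 0, 0, -0.15, 1]],
  ],
)

```text
time_s: 9.62
ee_pos: [0.6047, -0.0311, 0.323]
eef_rot: [3.138, 0.001, 1.844]
force: [-0.2, -0.4, -6.9]
grip_width: 0.0137
```

servo_tool(
  moves=[
    [[0, 0, 0, 0, 0, 0, 1], [0, 0, 0, 0, 0, 0, 1], [0, 0, 0, 0, 0, 0, 1], [0, 0, 0, 0, 0, 0, 1], [0, 0, 0, 0, 0, 0, 1], [0, 0, 0, 0, 0, 0, 1], [0, 0, 0, 0, 0, 0, 1], [0, 0, 0, 0, 0, 0, 1], [0, 0, 0, 0, 0, 0, 1], [0, 0, 0, 0, 0, 0, 1], [0, 0, 0, 0, 0, 0, 1], [0, 0, 0, 0, 0, 0, 1]],
  ],
)

```text
time_s: 10.62
ee_pos: [0.6047, -0.0311, 0.323]
eef_rot: [3.138, 0.001, 1.844]
force: [-0.3, 0.1, -6.9]
grip_width: 0.0138
```

Run:
```python
from station import *;from h import *
import pickle
o=get_obs();print(o["time_s"],o["ee_pos"],o["eef_rot"],o["force"],o["moment"],o["grip_width"])
d={}
for n in("scene","top","wrist"):
    c=camera(n);d[n]=c
    im=cv2.cvtColor(c["color"],cv2.COLOR_RGB2BGR)
    if n=="scene": im=cv2.resize(im[110:260,120:320],None,fx=4,fy=4,interpolation=cv2.INTER_CUBIC)
    cv2.imwrite(f"pics/{n}6.png",im)
pickle.dump(d,open("c6.pkl","wb"))
```

```text
10.6167 [ 0.60473173 -0.03105765  0.3229547 ] [3.13820035e+00 8.52739428e-04 1.84399943e+00] [-0.26614658  0.09777736 -6.90005062] [ 0.02071066 -0.05200138 -0.00546045] 0.013846739949318398
```

View pics/scene6.png

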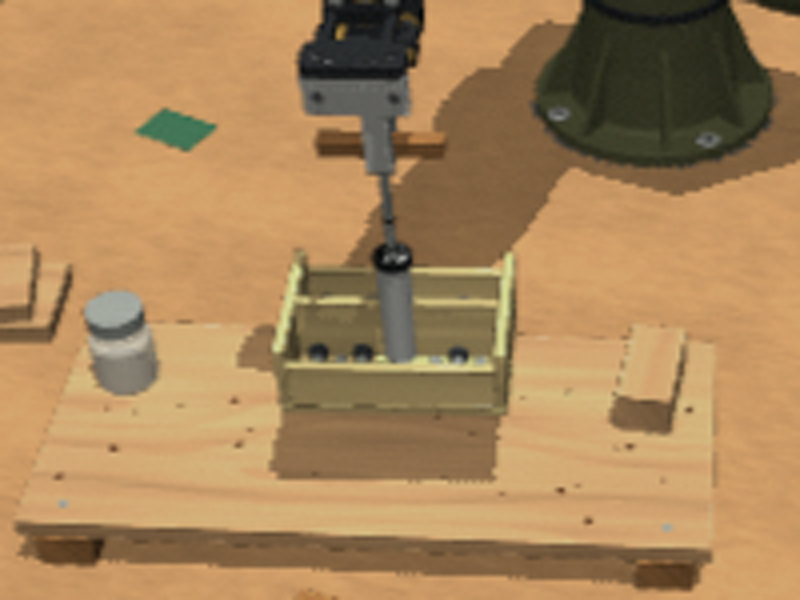

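View pics/top6.png

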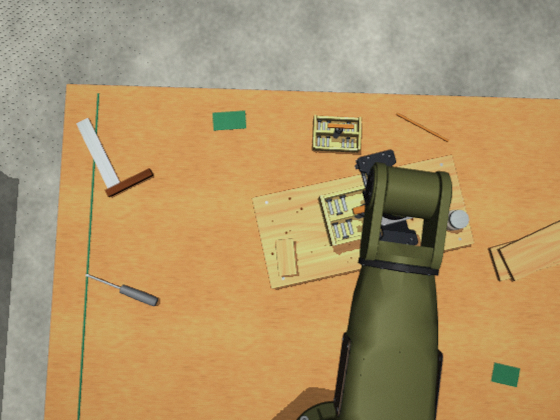

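View pics/wrist6.png

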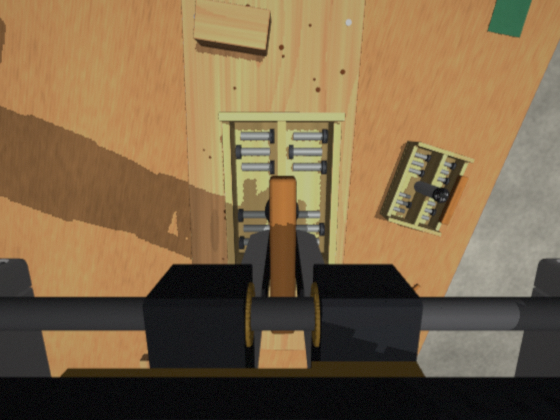

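The tote hangs level and clear, with its shadow fully detached on the bench below. The handle rose 146 mm; 6.9 N / 120 N/m puts the gauge at about 57 mm, so the tote is about 89 mm up. The jar, offcut and driver look unmoved in the top view.

Run:
```python
from station import *
import numpy as np
o=get_obs();print(o["time_s"],o["ee_pos"],o["force"],np.abs(o["joint_vel"]).max())
print(hand_in())
```

```text
10.7667 [ 0.60472218 -0.03104504  0.32294089] [-0.07785711  0.48799767 -7.0767702 ] 0.0012624066731181623
the job is handed in; nothing more can be done
None
```

I weighed the tote and handed the job in at 10.8 s. It was hanging still from its T-handle, about 89 mm clear of the bench; `hand_in()` gave no verdict.

- **Grip:** I pinched the crossbar at its middle. The first closure left about 4.5 N of side load, which I eased out before drawing. After the draw 2.4 N showed the other way, so I shifted back half a millimetre.
- **First ring:** I drew the handle 25 mm straight up and held it for about 1.6 s. The tote was still standing in the scene picture. The force read 3.2–3.7 N, against 3.0 N expected from the spring alone.
- **Lift:** I raised the handle 146 mm in total. The hanging force settled at 6.9–7.1 N, or roughly 0.7 kg. That puts the gauge at about 57–59 mm.
- **Last checks:** The bar had not slipped in the jaws, the tote looked level, and joint speeds were near zero. By eye, the jar, offcut and screwdriver had not moved. I worked out the gauge reading and the clearance from force and arm height, not from the ring marks.

No check failed. The one disagreement was in the first views, where the top camera put the bar about 3 mm off from the scene and wrist cameras. A second wrist picture settled it before I gripped.

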